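# Set and lock the vacuum regulator

### The arm

A 7-joint arm with a two-finger parallel gripper is mounted at the origin on the work surface. World frame = base frame: x ahead of the robot, y to its left, z up, the work surface at z = 0. Lengths are in m, angles in rad, forces in N, time in s.
With the tool pointing down it reaches from about 0.4 to 0.85 m from the base axis. Payload 4.4 kg.
Tool frame: the origin (TCP) lies at the very end of the fingers, on their centre line; the grasp point (between the pads) lies 19 mm behind it; y points along the fingers, z is the direction in which the jaws open and shut, and the axes are right-handed (so a half turn about y gives the same grasp; the last joint's range is limited). The gripper opens to 94 mm and grips with 3 to 60 N. Pads are 16 mm wide; open, the fingers measure 119 mm over their backs; the gripper's body (75 mm by 177 mm) begins 78 mm behind the grasp point.
Start: joints at [-1.188, 0.628, 0.038, 1.517, -0.027, 0.996, -0.02], TCP at [0.282, 0.586, 0.205] pointing down, gripper open.
Joint ranges: [-3.06, 3.06], [-0.37, 2.12], [-1.25, 1.32], [0.18, 2.47], [-1.1, 4.24], [0.23, 1.98], [-2.94, 2.94]. Speed limits (rad/s): [2.57, 2.57, 3.14, 3.14, 3.14, 3.14, 3.14].

### API

Orientations are given as a unit quaternion [x, y, z, w].
In Python, from station import arm, cams gives the robot as it stands. The module is installed in compiled form; this text tells all that it offers.
- The arm moves only by the shell command python3 -m crank 'ROWS' [FORCE]. ROWS is JSON, a list of rows, each an object of numbers: "gripper": the finger opening in m, from 0 to 0.094; "tx", "ty", "tz": the shift along the tool's x, y, z in m; "ax", "ay", "az": the turn, a rotation vector about the tool's x, y, z in units of 10 degrees (1.0 is 10 degrees). A call has 1 to 20 rows; each row shifts and turns the pose as measured when the row begins, along the tool's axes as they then stand; what a row does not reach is not made up. A row lasts 1/8 s, in which the tool goes at most 62.5 mm and 10.7 degrees, less where a joint would pass 70% of its speed; a pose out of reach is approached as far as the arm can. A call with a gripper value outside its range is refused whole. The fingers move at their own pace and stop on an object; FORCE is the grip in N (left out, the last holds). Time passes only in rows, so rows that do not move let the fingers close. It gives the time, the measured TCP pose, the force and the opening at its end, in the units of the state.
- arm.state(): the state, without advancing time (a new reading comes with each control period).
- cams.capture(name): name is "scene" or "top" or "wrist"; returns the picture (400x640x3 uint8, red, green, blue); there is no depth.
- cams.get_calibration(name): a dict with "vertical_fov" (degrees; the focal length in pixels is half the picture's height over the tangent of half this angle, whatever the lens; pixels are square), "cx", "cy" (the principal point, pixels), "dist" ([k1, k2, p1, p2, k3] as OpenCV has them; the pictures are not rectified), "camera_from_world" (4x4, takes a point from world to camera coordinates). Camera axes: x right, y down, z forward; pixel columns grow to the right and rows downward; lengths in m; the calibration is good to about 2 mm. A picture is of the moment at which its call begins: read the wrist's pose just before it. get_calibration takes no time and is no camera call; for the wrist camera it gives the pose at the moment of the call.
- arm.finish_job(): hands the job in, once; it reports no verdict.
The state is a dict: "t": time; "joint_pos": joint angles; "qd": joint speeds; "effort": joint torques, N m; "tool_pos": TCP position; "orientation": TCP orientation; "force": force on the tool from outside, world axes, zero at the start; "torque": the same for the moment, N m; "grip_width": finger opening in m.
Only numpy, scipy, OpenCV 4.12 (cv2) and the standard library are available. Lean on these libraries where they do the work, as an engineer would, in place of code of your own. Each camera call takes 0.05 s, during which the arm holds its last target.

### The job

Set the vacuum regulator (the one with the black knob) for the next lay-up: pull its knob up to unlock it, turn it until its white line stands at the yellow mark on the setting ring, to the nearest lock notch, and push the knob down again until it is locked fully home. Let go of it, and leave the loose things on the bench where they lie.

Things in the scene. Friction and masses are not known exactly. Their poses are not given: they have to be found in the camera images.
- vac_reg: Vacuum regulator: bare-aluminium body, 56 mm square, on a steel foot 110 x 80 mm fixed to the bench; origin under its centre, z along the knob's axis. Low on its y sides: brass ports, out to 58 mm from the axis, below 50 mm. On its -x side: a tilted dial gauge, out to 70 mm, below 85 mm. Above 97 mm there is only the knob.
- knob_grip (a point): Upright black ribbed knob on top of the vacuum regulator: a cylinder of 46 mm diameter and 38 mm height on a vertical axis. This point lies on the axis, 24 mm above its underside and 14 mm below its top, a good height to grip, and moves with it. The knob has two positions: locked (down, as at the start: top 137 mm above the bench) and unlocked (6 mm higher; an orange band shows below it).
- lock_crown (a point): Crown of 30 lock notches, 12 degrees apart, hidden under the knob; this point: on the axis at the locked knob's underside, 99 mm up. The knob clicks up or down at 6 to 9 N, snapping over half-way, and stays there. Locked it cannot turn (play 1.4 degrees each way). Pushed down between notches it catches on teeth 2 to 3 mm short of home; pushed on, it jumps into a notch to one side (up to 15 N).
- knob_line (a point): White line on the knob's top face, from 6 to 22 mm from the axis, to one side only, and on down its side. This point lies on it, 20 mm from the axis, at the height of the knob's top. At the start the knob is locked in a notch, so notches lie at whole steps of 12 degrees from the line's first direction. Unlocked, it turns either way, stiffly (0.08 N m), up to 260 degrees, and stays put.
- mark (a point): Yellow mark: a radial stripe 5 mm wide on the black setting ring, a fixed collar of 64 mm diameter round the foot of the knob, top face 97 mm above the bench (2 mm below the locked knob). This point: on its top face, 28 mm from the axis; x axis outwards along the mark, z up. It stands 100 to 180 degrees from the line's start, to either side, on a notch or between two.
- air_reg: Bystander: compressed-air regulator with a grey body and a blue knob, otherwise alike and of the same size, fixed to the bench 0.26 m or more to one side; locked, not part of the job.
- marker: Bystander: white and yellow paint marker, 105 mm long, lying between the regulators.
- plug: Bystander: brass quick-connect plug, 56 mm long, 14 mm high, lying between the regulators.
- hex_key: Bystander: L-shaped black hex key, 75 x 26 mm, lying between the regulators, on the robot's side.
- spreader: Bystander: flat yellow resin spreader, 60 x 90 x 3 mm, on the left.
- wax_tin: Bystander: flat round yellow tin of wax, 84 mm in diameter, 32 mm high, on the left.
- roller: Bystander: laminating roller with a blue handle, 200 mm long, on the right.
- brush: Bystander: resin brush, 190 mm long, on the right.
- mix_cup: Bystander: empty white mixing cup, 72 mm in diameter, 85 mm high, standing on the left.

How it is judged:
By the outcome, as a careful person would: the job done as asked, in the order asked, and still so for the second after the job is handed in, with the robot touching nothing.
It also fails if it takes over 46 s, if anything falls off the work surface, if the arm or the gripper's body presses on something with over 40 N, if the wrist force passes 120 N, or if a joint passes its speed limit or range.

## Working session

There is one attempt and no reset: what is moved stays moved. The work goes in short steps, Python scripts to look and compute and a shell command to move; the robot and the scene stay as the last step left them, time stands still between calls to the robot, and variables do not carry over. Pictures are saved under pics/ and viewed, and the job is handed in when it is done.

```bash
mkdir -p pics; ls
python3 - <<'E'
from station import arm,cams
import cv2
print(arm.state())
for n in("scene","top","wrist"):
    c=cams.get_calibration(n); print(n,c)
    cv2.imwrite(f"pics/{n}0.png",cams.capture(n)[:,:,::-1])
E
```

```text
pics
{'t': 0.0, 'joint_pos': array([-1.18782045,  0.62932909,  0.03846738,  1.51833676, -0.02701741,
        0.99630219, -0.02000039]), 'qd': array([ 0.00026551, -0.00018004, -0.00057855, -0.00081711,  0.00146924,
        0.00044494,  0.00099937]), 'effort': array([ 3.39222388e-04, -5.49736083e+01,  1.14365995e+00, -1.86633325e+01,
       -5.22272824e-02,  2.36782548e-02,  1.64143175e-04]), 'tool_pos': array([0.28170912, 0.58505435, 0.20457563]), 'orientation': array([ 0.6900191 , -0.1574863 ,  0.15721027, -0.68873554]), 'force': array([ 0.12061272,  0.05404952, -0.31170175]), 'torque': array([ 0.02809014, -0.06609024, -0.00707455]), 'grip_width': 0.09388670094236765}
scene {'vertical_fov': 49.40601094876881, 'cx': 318.07338845925364, 'cy': 190.8320411585673, 'dist': array([-0.05693197,  0.        ,  0.        ,  0.        ,  0.        ]), 'camera_from_world': array([[-0.85075361,  0.52555543, -0.00312686,  0.42530595],
       [ 0.32528584,  0.52187142, -0.78856791, -0.0595826 ],
       [-0.41280433, -0.67189412, -0.61493973,  1.54103008],
       [ 0.        ,  0.        ,  0.       
[... 196 characters left out ...]
rom_world': array([[-0.00703104, -0.99985984,  0.01519419, -0.02835041],
       [-0.99865926,  0.00624169, -0.05138798,  0.4816782 ],
       [ 0.05128594, -0.01553513, -0.99856317,  1.40292885],
       [ 0.        ,  0.        ,  0.        ,  1.        ]])}
wrist {'vertical_fov': 64.11207264085904, 'cx': 322.32756710747105, 'cy': 198.82827391527243, 'dist': array([-0.03897211,  0.        ,  0.        ,  0.        ,  0.        ]), 'camera_from_world': array([[ 0.434409  ,  0.9007114 , -0.00279119, -0.64883999],
       [ 0.8629264 , -0.41529328,  0.28790542, -0.03012139],
       [ 0.25816053, -0.1274773 , -0.95765478,  0.3940696 ],
       [ 0.        ,  0.        ,  0.        ,  1.        ]])}
```

View pics/top0.png

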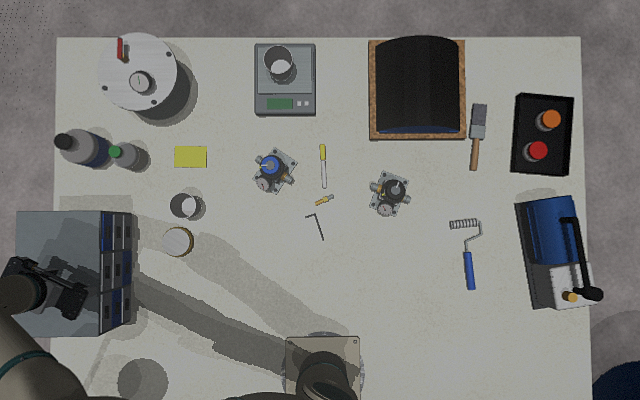

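View pics/scene0.png

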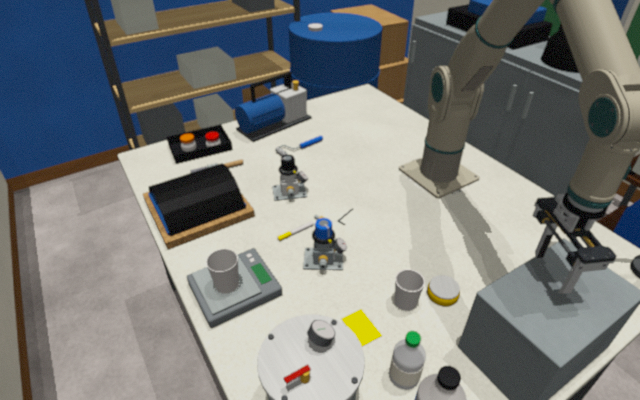

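Run:
```python
import cv2
a=cv2.imread("pics/top0.png")
cv2.imwrite("pics/top0z.png",cv2.resize(a[60:360,100:500],(800,600),interpolation=cv2.INTER_CUBIC))
```

```text
(no output)
```

View pics/top0z.png

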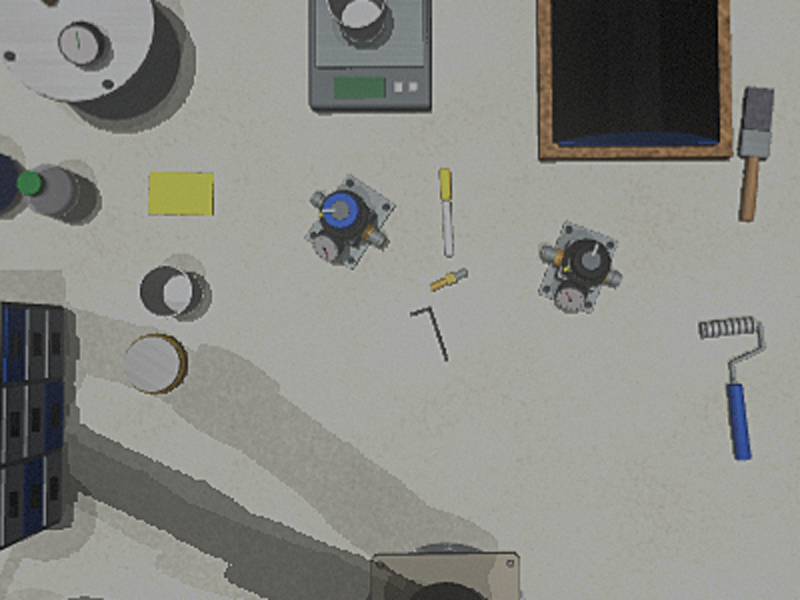

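The top view shows the black-knob regulator at about px (395,190). Its white line points roughly up and right, and there is a yellow mark to the lower left, which a close view has to confirm. The blue-knob regulator is at (273,163).

```bash
cat > h.py <<'E'
import numpy as np,cv2
from station import arm,cams
from scipy.spatial.transform import Rotation as R
def K(c):
    f=200/np.tan(np.radians(c["vertical_fov"])/2); return np.array([[f,0,c["cx"]],[0,f,c["cy"]],[0,0,1]])
def ray(c,uv):
    p=cv2.undistortPoints(np.array(uv,float).reshape(-1,1,2),K(c),c["dist"])[:,0]
    T=c["camera_from_world"]; Rm=T[:3,:3]; o=-Rm.T@T[:3,3]
    return o,np.c_[p,np.ones(len(p))]@Rm
def onz(c,uv,z):
    o,d=ray(c,uv); return o+d*((z-o[2])/d[:,2])[:,None]
def proj(c,P):
    T=c["camera_from_world"]
    return cv2.projectPoints(np.array(P,float).reshape(-1,3),cv2.Rodrigues(T[:3,:3])[0],T[:3,3],K(c),c["dist"])[0][:,0]
def totool(s,v): return R.from_quat(s["orientation"]).inv().apply(v)
E
python3 - <<'E'
from h import *
a=cv2.imread("pics/top0.png")
cv2.imwrite("pics/top0k.png",cv2.resize(a[160:225,355:425],(700,650),interpolation=cv2.INTER_NEAREST)[:600])
c=cams.get_calibration("top")
print(onz(c,[[395,189]],.137), onz(c,[[273,165]],.137),onz(c,[[75,270]],0.12))
s=arm.state();print(R.from_quat(s["orientation"]).as_matrix().round(3))
E
```

```text
[[ 0.50303267 -0.18929711  0.137     ]] [[0.566281   0.12189218 0.137     ]] [[0.30285502 0.62556383 0.12      ]]
[[ 0.901 -0.001  0.434]
 [-0.434 -0.001  0.901]
 [-0.    -1.    -0.001]]
```

View pics/top0k.png

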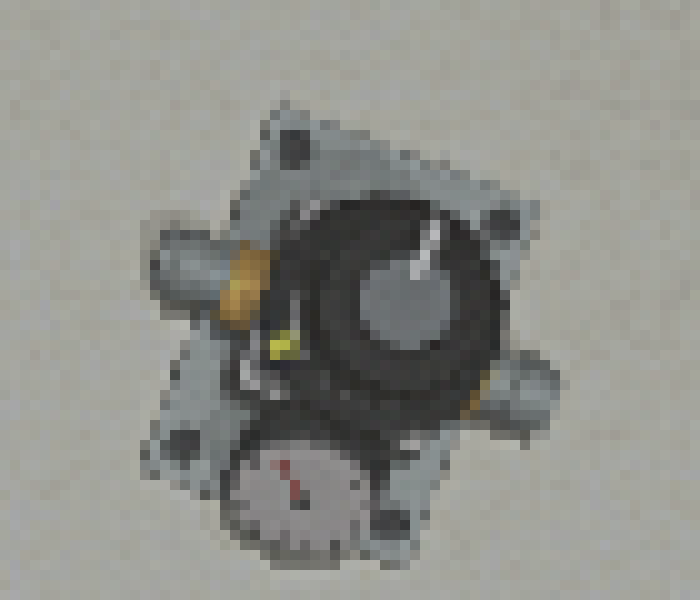

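View pics/wrist0.png

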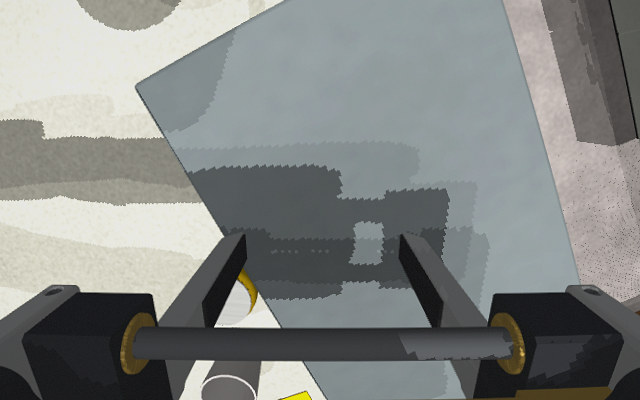

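Run:
```python
from h import *
s=arm.state();Rt=R.from_quat(s["orientation"]).as_matrix()
c=cams.get_calibration("wrist");T=c["camera_from_world"];o=-T[:3,:3].T@T[:3,3]
print("cam in tool",Rt.T@(o-s["tool_pos"]),"fwd",Rt.T@T[2,:3])
c=cams.get_calibration("top")
k=onz(c,[[395.8,190.2]],.137)[0];print(k)
p=onz(c,[[383.5,194.4]],.097)[0];d=p-k;print("mark r,ang",np.hypot(d[0],d[1]),np.degrees(np.arctan2(d[1],d[0])))
p=onz(c,[[398.5,182.5]],.137)[0];d=p-k;print("line",np.hypot(d[0],d[1]),np.degrees(np.arctan2(d[1],d[0])))
# standoff: z-heading -85 deg ; report displacement for current orientation
print(totool(s,k+[0,0,.16]-s["tool_pos"]))
```

```text
cam in tool [-0.08416964 -0.17957512  0.00025503] fwd [ 0.28791202  0.95765605 -0.00124604]
[ 0.49994672 -0.19130398  0.137     ]
mark r,ang 0.02812937560176877 106.65625990526439
line 0.020964949986580522 -20.03431530734695
[ 0.53348146 -0.09136063 -0.60509337]
```

```bash
python3 -m crank '[{"tx":0.01,"ty":-0.04,"tz":-0.01},{"tx":0.037,"ty":-0.02,"tz":-0.043},{"tx":0.038,"ty":-0.01,"tz":-0.043},{"tx":0.038,"ty":-0.01,"tz":-0.043},{"tx":0.038,"ty":-0.01,"tz":-0.043},{"tx":0.038,"tz":-0.043},{"tx":0.038,"tz":-0.043},{"tx":0.038,"tz":-0.043},{"tx":0.038,"tz":-0.043},{"tx":0.038,"tz":-0.043},{"tx":0.038,"tz":-0.043},{"tx":0.038,"tz":-0.043},{"tx":0.038,"tz":-0.043},{"tx":0.038,"tz":-0.043},{"tx":0.038,"tz":-0.043}]' 40
python3 - <<'E'
from h import *
s=arm.state();print(s["joint_pos"].round(2));print(totool(s,np.array([.5,-.1913,.297])-s["tool_pos"]))
E
```

```text
[-1.19  0.63  0.04  1.52 -0.03  1.   -0.02]
[ 0.53352774 -0.09136067 -0.60506667]validation failed for argument at $[0]...
```

```bash
python3 -m crank '[{"gripper":0.094,"tx":0.01,"ty":-0.04,"tz":-0.01}]' 40; python3 -m crank '[{"gripper":0.094,"tx":0.01,"ty":-0.04,"tz":-0.01,"ax":0,"ay":0,"az":0}]' 40
```

```text
t: 0.28
tool_pos: [0.2845, 0.5704, 0.2416]
orientation: [0.693, -0.158, 0.156, -0.686]
force: [0.3, -0.7, 0.8]
grip_width: 0.0943validation failed for argument at $[0]...
```

```bash
python3 -m crank '[{"gripper":0.094,"tx":0.037,"ty":-0.02,"tz":-0.043,"ax":0,"ay":0,"az":0},{"gripper":0.094,"tx":0.038,"ty":-0.01,"tz":-0.043,"ax":0,"ay":0,"az":0},{"gripper":0.094,"tx":0.038,"ty":-0.01,"tz":-0.043,"ax":0,"ay":0,"az":0},{"gripper":0.094,"tx":0.038,"ty":-0.01,"tz":-0.043,"ax":0,"ay":0,"az":0},{"gripper":0.094,"tx":0.038,"ty":0,"tz":-0.043,"ax":0,"ay":0,"az":0},{"gripper":0.094,"tx":0.038,"ty":0,"tz":-0.043,"ax":0,"ay":0,"az":0},{"gripper":0.094,"tx":0.038,"ty":0,"tz":-0.043,"ax":0,"ay":0,"az":0},{"gripper":0.094,"tx":0.038,"ty":0,"tz":-0.043,"ax":0,"ay":0,"az":0},{"gripper":0.094,"tx":0.038,"ty":0,"tz":-0.043,"ax":0,"ay":0,"az":0},{"gripper":0.094,"tx":0.038,"ty":0,"tz":-0.043,"ax":0,"ay":0,"az":0},{"gripper":0.094,"tx":0.038,"ty":0,"tz":-0.043,"ax":0,"ay":0,"az":0},{"gripper":0.094,"tx":0.038,"ty":0,"tz":-0.043,"ax":0,"ay":0,"az":0},{"gripper":0.094,"tx":0.038,"ty":0,"tz":-0.043,"ax":0,"ay":0,"az":0}]' 40
python3 - <<'E'
from h import *
s=arm.state();print(s["joint_pos"].round(2));print(totool(s,np.array([.5,-.1913,.297])-s["tool_pos"]))
E
```

```text
t: 1.9
tool_pos: [0.4946, -0.1633, 0.297]
orientation: [-0.69, 0.153, -0.154, 0.69]
force: [1.4, 0.0, -0.1]
grip_width: 0.0942
[ 0.02  0.36  0.34  1.76 -0.13  1.05  1.54]
[ 1.67798889e-02 -8.96821292e-06 -2.30746761e-02]
```

```bash
python3 -m crank '[{"gripper":0.094,"tx":0.017,"ty":0,"tz":-0.023,"ax":0,"ay":0,"az":0},{"gripper":0.094,"tx":0,"ty":0,"tz":0,"ax":0,"ay":1.05,"az":0},{"gripper":0.094,"tx":0,"ty":0,"tz":0,"ax":0,"ay":1.05,"az":0},{"gripper":0.094,"tx":0,"ty":0,"tz":0,"ax":0,"ay":1.05,"az":0},{"gripper":0.094,"tx":0,"ty":0,"tz":0,"ax":0,"ay":1.05,"az":0},{"gripper":0.094,"tx":0,"ty":0,"tz":0,"ax":0,"ay":1.05,"az":0},{"gripper":0.094,"tx":0,"ty":0,"tz":0,"ax":0,"ay":1.05,"az":0},{"gripper":0.094,"tx":0,"ty":0,"tz":0,"ax":0,"ay":1.05,"az":0},{"gripper":0.094,"tx":0,"ty":0,"tz":0,"ax":0,"ay":1.05,"az":0},{"gripper":0.094,"tx":0,"ty":0,"tz":0,"ax":0,"ay":1.05,"az":0},{"gripper":0.094,"tx":0,"ty":0,"tz":0,"ax":0,"ay":1.05,"az":0},{"gripper":0.094,"tx":0,"ty":0,"tz":0,"ax":0,"ay":0,"az":0}]' 40
python3 - <<'E'
from h import *
import pickle
s=arm.state();print(s["joint_pos"].round(2));print(R.from_quat(s["orientation"]).as_matrix().round(3))
c=cams.get_calibration("wrist");im=cams.capture("wrist")
cv2.imwrite("pics/w1.png",im[:,:,::-1]);pickle.dump((c,s),open("w1.pkl","wb"))
print(proj(c,[.5,-.1913,.137]))
E
```

```text
t: 3.4
tool_pos: [0.4976, -0.1976, 0.2937]
orientation: [-0.285, 0.648, -0.647, 0.282]
force: [-0.3, 0.2, 0.0]
grip_width: 0.0941
[-0.22  0.48  0.84  1.73 -0.39  1.12 -0.01]
[[-0.679 -0.005  0.735]
 [-0.735 -0.001 -0.679]
 [ 0.004 -1.    -0.003]]
[[320.34967285 177.79865329]]
```

View pics/w1.png

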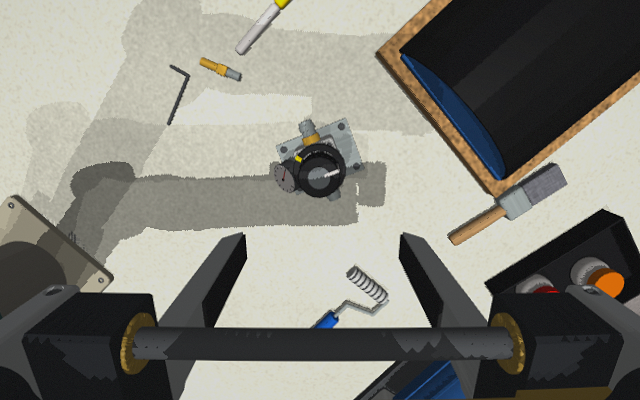

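The wrist view shows the knob at about (320,178), with its white line to the right and the yellow mark upper left on the ring. I'll measure the angles.

Run:
```python
from h import *
import pickle
c,s=pickle.load(open("w1.pkl","rb"))
a=cv2.imread("pics/w1.png");x0,y0,x1,y1=265,110,375,205
cv2.imwrite("pics/w1k.png",cv2.resize(a[y0:y1,x0:x1],None,fx=6,fy=6,interpolation=cv2.INTER_NEAREST))
h=cv2.cvtColor(a,cv2.COLOR_BGR2HSV)
def pts(m):
    n,l,st,ce=cv2.connectedComponentsWithStats(m.astype(np.uint8),connectivity=8)
    for i in range(1,n):
        x,y=ce[i]
        if st[i,4]>=6 and x0<x<x1 and y0<y<y1: print(st[i],ce[i].round(2))
print("yellow");pts((h[...,0]>22)&(h[...,0]<33)&(h[...,1]>130)&(h[...,2]>90))
print("white");m=(h[...,1]<30)&(h[...,2]>175);pts(m)
print("gray");pts((abs(h[...,2].astype(int)-115)<22)&(h[...,1]<60))
```

```text
yellow
[295 155   7   8  33] [298.12 158.55]
white
[     0      0    640    328 108866] [277.69 146.39]
[324 170  15   7  37] [331.05 172.78]
[356 185   3  10  22] [357.18 189.55]
gray
[299 119  17  20 154] [307.05 128.33]
[338 123   7   8  12] [342.17 127.42]
[316 129   4   6   7] [317.29 131.57]
[320 134  20  18  52] [330.52 140.04]
[318 140   8   3  14] [321.36 141.29]
[327 141   6   4   6] [329.5  142.33]
[284 144  20  16  54] [292.22 152.61]
[280 146   7   5   9] [282.33 147.22]
[299 148   4   5   6] [300.83 149.67]
[339 162  47  45 871] [363.21 182.85]
[346 165   7   3   9] [349.11 166.33]
[308 167  20  13 169] [316.83 173.21]
[336 169   4   3   6] [338.  169.5]
[282 199   8   5  17] [285.47 201.12]
[301 199   4   7  11] [302.45 201.82]
[347 199   9  13  37] [351.78 204.08]
[275 201   3   3   6] [275.67 202.17]
[293 201   3   5   7] [294. 203.]
[326 203   4   3   7] [327.71 204.29]
```

View pics/w1k.png

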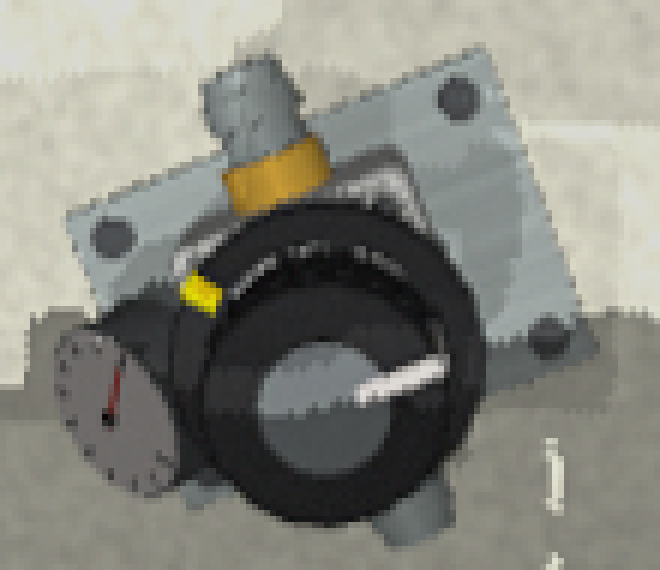

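Run:
```python
from h import *
import pickle
c,s=pickle.load(open("w1.pkl","rb"))
k=onz(c,[[265+323.5/6-.5,110+408.5/6-.5]],.137)[0];print("hub centre",k)
m=onz(c,[[298.12,158.55]],.097)[0]
L=onz(c,[[265+358/6-.5,110+397/6-.5],[265+445/6-.5,110+368/6-.5]],.137)
d=L[1]-L[0];print("line",np.degrees(np.arctan2(d[1],d[0])),np.hypot(*(L-k)[:,:2].T))
d=m-k;print("mark",np.degrees(np.arctan2(d[1],d[0])),np.hypot(d[0],d[1]))
# where to stand: tool displacement to put knob in view closer
for dx,dz in [(0,.08),(0.01,.06),(0.02,.05)]:
    pass
print(totool(s,k+[0,0,-.014-.019]-s["tool_pos"]), s["tool_pos"])
```

```text
hub centre [ 0.49863175 -0.18971086  0.137     ]
line -23.905628117446692 [0.00654677 0.02295589]
mark 107.85697054860076 0.028178165009612424
[-0.00718784  0.18972188 -0.00401131] [ 0.49756797 -0.19755355  0.29373536]
```

```bash
python3 -m crank '[{"gripper":0.094,"tx":-0.007,"ty":0.045,"tz":-0.004,"ax":0,"ay":0,"az":0},{"gripper":0.094,"tx":0,"ty":0.045,"tz":0,"ax":0,"ay":0,"az":0},{"gripper":0.094,"tx":0,"ty":0,"tz":0,"ax":0,"ay":0,"az":0}]' 40
python3 - <<'E'
from h import *
import pickle
s=arm.state()
c=cams.get_calibration("wrist");im=cams.capture("wrist")
cv2.imwrite("pics/w2.png",im[:,:,::-1]);pickle.dump((c,s),open("w2.pkl","wb"))
u,v=proj(c,[.4986,-.1897,.12])[0].astype(int);print(u,v)
x0,y0=max(u-65,0),max(v-50,0)
print(x0,y0);cv2.imwrite("pics/w2k.png",cv2.resize(im[y0:y0+100,x0:x0+130,::-1],None,fx=6,fy=6,interpolation=cv2.INTER_NEAREST))
E
```

```text
t: 3.82
tool_pos: [0.5002, -0.1894, 0.2026]
orientation: [-0.288, 0.646, -0.646, 0.287]
force: [-0.5, 1.0, 0.2]
grip_width: 0.0943
321 206
256 156
```

View pics/w2k.png

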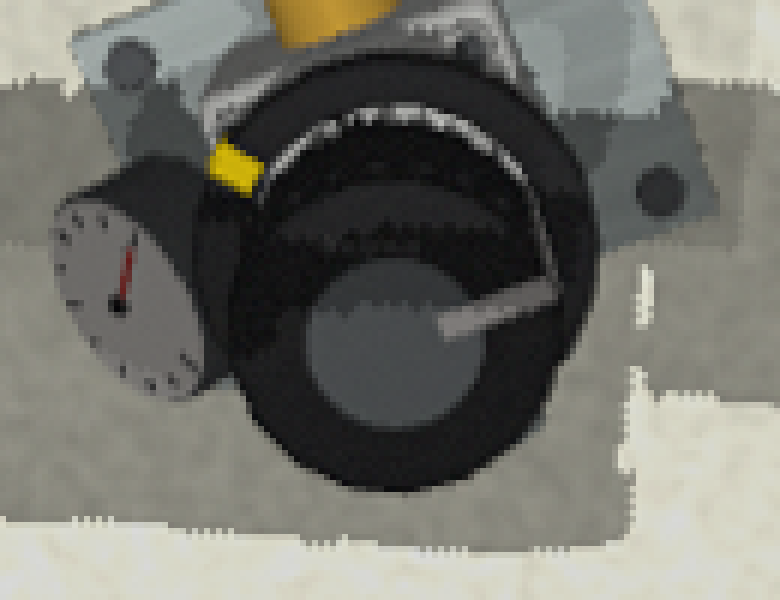

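Run:
```python
from h import *
import pickle
c,s=pickle.load(open("w2.pkl","rb"))
f=lambda x,y:[256+x/6-.5,156+y/6-.5]
a=cv2.imread("pics/w2.png");h=cv2.cvtColor(a,cv2.COLOR_BGR2HSV)
m=(h[...,0]>22)&(h[...,0]<33)&(h[...,1]>130)&(h[...,2]>90)
m[:160]=0;m[200:]=0;m[:,:285]=0;m[:,305:]=0
yy,xx=np.nonzero(m);print(len(xx),xx.mean(),yy.mean())
k=onz(c,[f(395.5,344)],.137)[0];print("hub",k)
M=onz(c,[[xx.mean(),yy.mean()]],.097)[0]
L=onz(c,[f(440,329),f(556,289)],.137);d=L[1]-L[0]
la=np.degrees(np.arctan2(d[1],d[0]));d=M-k;ma=np.degrees(np.arctan2(d[1],d[0]))
print(la,ma,ma-la,np.hypot(d[0],d[1]),np.hypot(*(L-k)[:,:2].T))
P=onz(c,np.c_[xx,yy],.097)[:,:2]-M[:2];w,v=np.linalg.eigh(P.T@P);print("stripe axis",np.degrees(np.arctan2(v[1,1],v[0,1])),w)
print(totool(s,k-[0,0,.033]-s["tool_pos"]))
```

```text
54 294.68518518518516 183.5
hub [ 0.4985988  -0.18992751  0.137     ]
-22.05562624062518 107.38047491260578 129.43610115323096 0.028633088841114946 [0.00638391 0.02292678]
stripe axis 98.96481624166584 [0.00015389 0.0002853 ]
[ 0.00133015  0.09864778 -0.00070593]
```

```bash
python3 -m crank '[{"gripper":0.094,"tx":0.001,"ty":0.045,"tz":-0.001,"ax":0,"ay":0,"az":0},{"gripper":0.094,"tx":0,"ty":0.045,"tz":0,"ax":0,"ay":0,"az":0},{"gripper":0.094,"tx":0,"ty":0.008,"tz":0,"ax":0,"ay":0,"az":0},{"gripper":0.094,"tx":0,"ty":0,"tz":0,"ax":0,"ay":0,"az":0}]' 40
python3 - <<'E'
from h import *
s=arm.state();print(s["joint_pos"].round(2),totool(s,np.array([.4988,-.1901,.104])-s["tool_pos"]))
E
```

```text
t: 4.38
tool_pos: [0.5082, -0.1942, 0.113]
orientation: [0.284, -0.641, 0.65, -0.294]
force: [1.1, -0.6, -0.2]
grip_width: 0.094
[-0.09  0.68  0.64  1.94 -0.62  0.71  0.19] [ 0.00321741  0.00881615 -0.00989638]
```

```bash
python3 -m crank '[{"gripper":0.094,"tx":0.003,"ty":0,"tz":-0.01,"ax":0,"ay":0,"az":0},{"gripper":0.094,"tx":0,"ty":0.008,"tz":0,"ax":0,"ay":0,"az":0},{"gripper":0.094,"tx":0,"ty":0,"tz":0,"ax":0,"ay":0,"az":0}]' 40
python3 - <<'E'
from h import *
s=arm.state();print(s["joint_pos"].round(2),totool(s,np.array([.4988,-.1901,.104])-s["tool_pos"]));print(R.from_quat(s["orientation"]).as_matrix().round(3))
E
```

```text
t: 4.75
tool_pos: [0.5007, -0.1905, 0.1084]
orientation: [0.282, -0.639, 0.651, -0.296]
force: [-0.6, -0.7, -0.8]
grip_width: 0.0938
[-0.09  0.68  0.62  1.97 -0.63  0.67  0.21] [ 0.00102085  0.00436068 -0.00175056]
[[-0.665  0.024  0.746]
 [-0.747 -0.007 -0.665]
 [-0.011 -1.     0.023]]
```

```bash
python3 -m crank '[{"gripper":0.094,"tx":0.001,"ty":0.003,"tz":-0.002,"ax":-0.13,"ay":0,"az":-0.06},{"gripper":0.094,"tx":0,"ty":0.001,"tz":0,"ax":0,"ay":0,"az":0},{"gripper":0.03,"tx":0,"ty":0,"tz":0,"ax":0,"ay":0,"az":0},{"gripper":0.03,"tx":0,"ty":0,"tz":0,"ax":0,"ay":0,"az":0},{"gripper":0.03,"tx":0,"ty":0,"tz":0,"ax":0,"ay":0,"az":0},{"gripper":0.03,"tx":0,"ty":0,"tz":0,"ax":0,"ay":0,"az":0},{"gripper":0.03,"tx":0,"ty":0,"tz":0,"ax":0,"ay":0,"az":0}]' 40
python3 - <<'E'
from h import *
s=arm.state();print(s["joint_pos"].round(2),totool(s,np.array([.4988,-.1901,.104])-s["tool_pos"]));print(R.from_quat(s["orientation"]).as_matrix().round(3))
E
```

```text
t: 5.62
tool_pos: [0.499, -0.1901, 0.1043]
orientation: [-0.289, 0.645, -0.645, 0.289]
force: [0.1, 0.5, -0.9]
grip_width: 0.0473
[-0.09  0.69  0.63  1.95 -0.62  0.7   0.2 ] [ 0.00010815  0.00030362 -0.00010897]
[[-0.665 -0.001  0.747]
 [-0.747 -0.    -0.665]
 [ 0.    -1.    -0.   ]]
```

```bash
python3 -m crank '[{"gripper":0.03,"tx":0,"ty":0,"tz":0,"ax":0,"ay":0,"az":0},{"gripper":0.03,"tx":0,"ty":-0.003,"tz":0,"ax":0,"ay":0,"az":0},{"gripper":0.03,"tx":0,"ty":-0.003,"tz":0,"ax":0,"ay":0,"az":0}]' 40;  python3 -m crank '[{"gripper":0.03,"tx":0,"ty":-0.002,"tz":0,"ax":0,"ay":0,"az":0},{"gripper":0.03,"tx":0,"ty":0,"tz":0,"ax":0,"ay":0,"az":0}]' 40
```

```text
t: 6.0
tool_pos: [0.4986, -0.1899, 0.1103]
orientation: [-0.29, 0.646, -0.645, 0.289]
force: [-1.1, 0.7, 2.4]
grip_width: 0.0458
t: 6.25
tool_pos: [0.4986, -0.1899, 0.1104]
orientation: [0.29, -0.645, 0.645, -0.288]
force: [0.5, -0.6, -0.1]
grip_width: 0.0453
```

Run:
```python
from h import *
im=cams.capture("scene");c=cams.get_calibration("scene")
u,v=proj(c,[.4988,-.19,.115])[0].astype(int);print(u,v)
cv2.imwrite("pics/s2.png",cv2.resize(im[v-40:v+40,u-50:u+50,::-1],None,fx=7,fy=7,interpolation=cv2.INTER_NEAREST))
```

```text
287 163
```

View pics/s2.png

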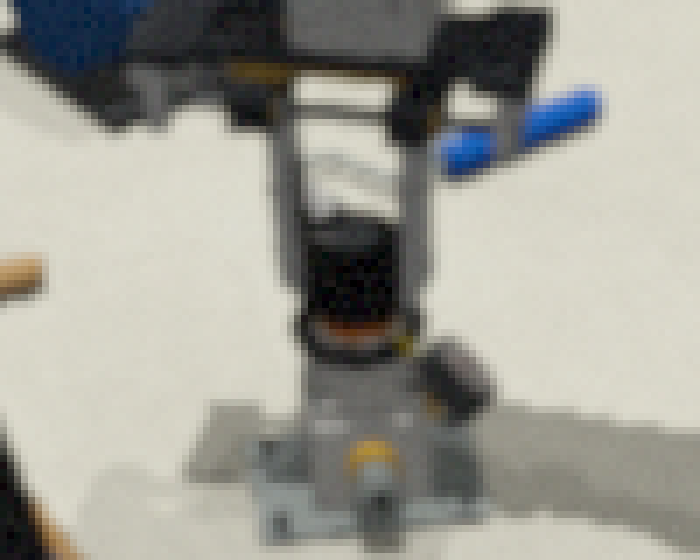

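The orange band shows below the knob at about (355,330) in the zoom, so it is unlocked. Next I turn it counter-clockwise.

```bash
python3 -m crank '[{"gripper":0.03,"tx":0,"ty":0,"tz":0,"ax":0,"ay":-0.8,"az":0},{"gripper":0.03,"tx":0,"ty":0,"tz":0,"ax":0,"ay":-0.8,"az":0},{"gripper":0.03,"tx":0,"ty":0,"tz":0,"ax":0,"ay":-0.8,"az":0},{"gripper":0.03,"tx":0,"ty":0,"tz":0,"ax":0,"ay":-0.8,"az":0}]' 40
cat >> h.py <<'E'
def rep():
    s=arm.state();M=R.from_quat(s["orientation"]).as_matrix()
    y=M[:,1];w=np.cross(y,[0,0,-1.])
    print("q",s["joint_pos"].round(2),"head",np.degrees(np.arctan2(M[1,2],M[0,2])).round(2),"to axis (tool)",totool(s,np.array([.4988,-.1900,.1105])-s["tool_pos"]).round(4),"level (10deg)",(np.degrees(M.T@w)/10).round(3),"F",s["force"].round(1),s["torque"].round(2),s["grip_width"].round(4))
E
python3 -c "from h import *;rep()"
```

```text
t: 6.8
tool_pos: [0.4987, -0.1899, 0.1105]
orientation: [-0.461, 0.537, -0.537, 0.459]
force: [1.1, -0.2, -8.4]
grip_width: 0.0455Traceback (most recent call last):
  File "<string>", line 1, in <module>
    from h import *;rep()
                    ~~~^^
  File "h.py", line 19, in rep
    print("q",s["joint_pos"].round(2),"head",np.degrees(np.arctan2(M[1,2],M[0,2])).round(2),"to axis (tool)",totool(s,np.array([.4988,-.1900,.1105])-s["tool_pos"]).round(4),"level (10deg)",(np.degrees(M.T@w)/10).round(3),"F",s["force"].round(1),s["torque"].round(2),s["grip_width"].round(4))
                                                                                                                                                                                                                                                                          ^^^^^^^^^^^^^^^^^^^^^
AttributeError: 'float' object has no attribute 'round'
```

```bash
sed -i 's/s\["grip_width"\].round(4)/s["grip_width"]/' h.py; python3 -m crank '[{"gripper":0.03,"tx":0,"ty":0,"tz":0,"ax":0,"ay":-0.9,"az":0},{"gripper":0.03,"tx":0,"ty":0,"tz":0,"ax":0,"ay":-0.9,"az":0},{"gripper":0.03,"tx":0,"ty":0,"tz":0,"ax":0,"ay":-0.9,"az":0},{"gripper":0.03,"tx":0,"ty":0,"tz":0,"ax":0,"ay":-0.9,"az":0},{"gripper":0.03,"tx":0,"ty":0,"tz":0,"ax":0,"ay":-0.9,"az":0}]' 40; python3 -c "
from h import *;rep()
print(np.degrees(np.arctan2(*[R.from_quat([-.29,.6455,-.645,.2885]).as_matrix()[i,2] for i in(1,0)])))"
```

```text
t: 7.42
tool_pos: [0.4987, -0.1898, 0.1105]
orientation: [0.635, -0.313, 0.312, -0.633]
force: [0.9, -0.9, -9.0]
grip_width: 0.0454
q [ 0.15  0.61  0.25  1.94 -0.24  0.62  1.2 ] head 37.58 to axis (tool) [ 0.0002 -0.     -0.    ] level (10deg) [ 0.017 -0.     0.   ] F [ 0.9 -0.9 -9. ] [ 0.09 -0.53 -0.08] 0.045428170025863544
-41.70898744172207
```

```bash
python3 -m crank '[{"gripper":0.03,"tx":0,"ty":0,"tz":0,"ax":0,"ay":-0.9,"az":0},{"gripper":0.03,"tx":0,"ty":0,"tz":0,"ax":0,"ay":-0.9,"az":0},{"gripper":0.03,"tx":0,"ty":0,"tz":0,"ax":0,"ay":-0.9,"az":0},{"gripper":0.03,"tx":0,"ty":0,"tz":0,"ax":0,"ay":-0.9,"az":0},{"gripper":0.03,"tx":0,"ty":0,"tz":0,"ax":0,"ay":-0.9,"az":0},{"gripper":0.03,"tx":0,"ty":0,"tz":0,"ax":0,"ay":-0.7,"az":0},{"gripper":0.03,"tx":0,"ty":0,"tz":0,"ax":0,"ay":0,"az":0}]' 40; python3 -c "
from h import *;rep()
import pickle
s=arm.state();c=cams.get_calibration('wrist');im=cams.capture('wrist');cv2.imwrite('pics/w3.png',im[:,:,::-1]);pickle.dump((c,s),open('w3.pkl','wb'))"
```

```text
t: 8.3
tool_pos: [0.4987, -0.1898, 0.1105]
orientation: [0.708, 0.006, -0.007, -0.707]
force: [1.2, -0.1, -8.1]
grip_width: 0.0456
q [ 0.33  0.6  -0.02  1.93  0.03  0.61  1.87] head 91.05 to axis (tool) [ 0.0001 -0.     -0.0002] level (10deg) [ 0.007  0.    -0.011] F [ 1.2 -0.1 -8.1] [ 0.37 -0.44  0.11] 0.04559501416369234
```

View pics/w3.png

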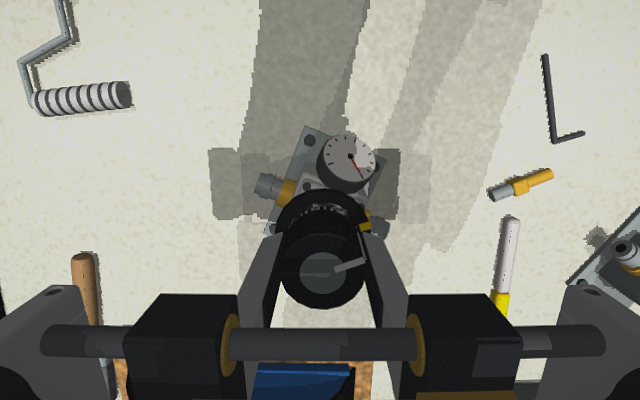

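```bash
python3 -c "
import cv2
a=cv2.imread('pics/w3.png')[180:320,260:400];cv2.imwrite('pics/w3k.png',cv2.resize(a,None,fx=4.25,fy=4.25,interpolation=cv2.INTER_NEAREST))"
```

```text
(no output)
```

View pics/w3k.png

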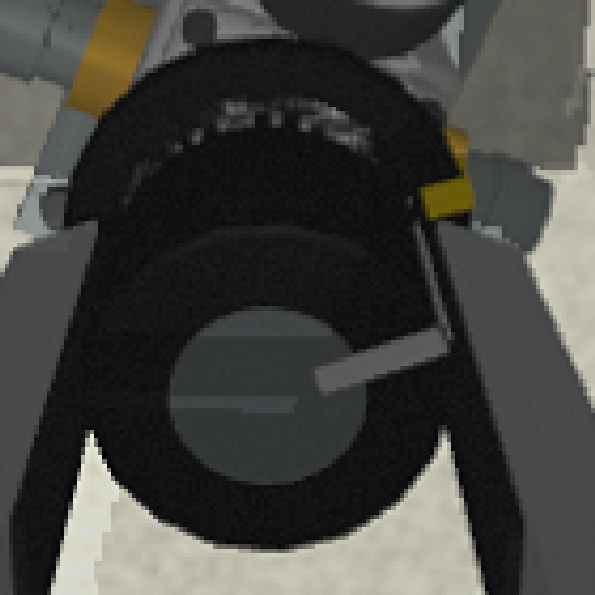

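Run:
```python
from h import *
import pickle
c,s=pickle.load(open("w3.pkl","rb"))
f=lambda x,y:[260+x/4.25-.5,180+y/4.25-.5]
k=onz(c,[f(268,395)],.143)[0]
L=onz(c,[f(317,381),f(448,339)],.143);M=onz(c,[f(446,200),f(422,205),f(470,196)],.097)
d=L-k;print(k,"line",np.degrees(np.arctan2(d[:,1],d[:,0])),np.hypot(d[:,0],d[:,1]))
d=L[1]-L[0];print("line dir",np.degrees(np.arctan2(d[1],d[0])))
for kk in (k,np.array([.4988,-.1900,0])):
    d=M-kk;print("mark",np.degrees(np.arctan2(d[:,1],d[:,0])),np.hypot(d[:,0],d[:,1]))
```

```text
[ 0.49860201 -0.18955022  0.143     ] line [108.89872531 110.31399546] [0.0062461  0.02290683]
line dir 110.84445020955133
mark [106.13360609 106.50549924 105.56000012] [0.02802876 0.02430492 0.03171203]
mark [106.26462057 106.64888055 105.68470144] [0.02851591 0.02479249 0.03219851]
```

The line stands about 3–4° past the mark. The mark is about 129° from the start, so the 132° notch (11 steps) is nearest. Next I take back 0.7° and push down.

```bash
python3 -m crank '[{"gripper":0.03,"tx":0,"ty":0,"tz":0,"ax":0,"ay":0.07,"az":0},{"gripper":0.03,"tx":0,"ty":0.002,"tz":0,"ax":0,"ay":0,"az":0},{"gripper":0.03,"tx":0,"ty":0.003,"tz":0,"ax":0,"ay":0,"az":0},{"gripper":0.03,"tx":0,"ty":0.003,"tz":0,"ax":0,"ay":0,"az":0},{"gripper":0.03,"tx":0,"ty":0,"tz":0,"ax":0,"ay":0,"az":0}]' 40; python3 -c "
from h import *;rep()"
```

```text
t: 8.98
tool_pos: [0.4988, -0.1897, 0.1045]
orientation: [0.708, -0.001, -0.0, -0.706]
force: [0.8, -0.6, -9.5]
grip_width: 0.0454
q [ 0.32  0.6  -0.02  1.94  0.02  0.6   1.86] head 89.99 to axis (tool) [ 0.     -0.006  -0.0003] level (10deg) [ 0.015  0.    -0.008] F [ 0.8 -0.6 -9.5] [ 0.31 -0.49  0.  ] 0.0454244101639009
```

```bash
python3 -m crank '[{"gripper":0.03,"tx":0,"ty":0.003,"tz":0,"ax":0,"ay":0,"az":0},{"gripper":0.03,"tx":0,"ty":0.003,"tz":0,"ax":0,"ay":0,"az":0}]' 40; python3 -c "
from h import *;rep()
im=cams.capture('scene');c=cams.get_calibration('scene')
u,v=287,163
cv2.imwrite('pics/s3.png',cv2.resize(im[v-40:v+40,u-50:u+50,::-1],None,fx=7,fy=7,interpolation=cv2.INTER_NEAREST))"
```

```text
t: 9.22
tool_pos: [0.4989, -0.1898, 0.104]
orientation: [0.708, -0.001, 0.0, -0.706]
force: [-7.1, 4.0, 32.7]
grip_width: 0.0451
q [ 0.32  0.61 -0.02  1.94  0.02  0.6   1.86] head 89.93 to axis (tool) [-0.0001 -0.0065 -0.0002] level (10deg) [ 0.017  0.    -0.005] F [-7.1  4.  32.7] [1.19 1.68 0.05] 0.045104532869921485
```

View pics/s3.png

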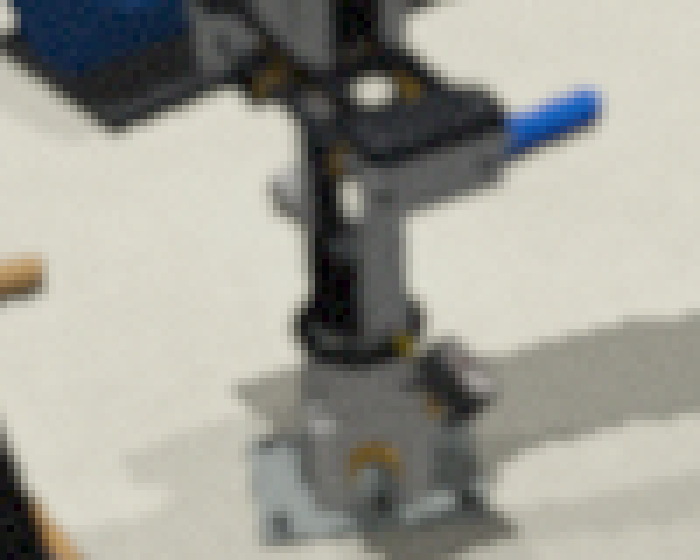

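The orange band is gone and a 33 N push no longer moves the knob. I release it, rise and check.

```bash
python3 -m crank '[{"gripper":0.03,"tx":0,"ty":0,"tz":0,"ax":0,"ay":0,"az":0},{"gripper":0.094,"tx":0,"ty":0,"tz":0,"ax":0,"ay":0,"az":0},{"gripper":0.094,"tx":0,"ty":0,"tz":0,"ax":0,"ay":0,"az":0},{"gripper":0.094,"tx":0,"ty":0,"tz":0,"ax":0,"ay":0,"az":0},{"gripper":0.094,"tx":0,"ty":0,"tz":0,"ax":0,"ay":0,"az":0}]' 40; python3 -m crank '[{"gripper":0.094,"tx":0,"ty":-0.02,"tz":0,"ax":0,"ay":0,"az":0},{"gripper":0.094,"tx":0,"ty":-0.04,"tz":0,"ax":0,"ay":0,"az":0},{"gripper":0.094,"tx":0,"ty":-0.04,"tz":0,"ax":0,"ay":0,"az":0},{"gripper":0.094,"tx":0,"ty":0,"tz":0,"ax":0,"ay":0,"az":0}]' 40; python3 -c "
from h import *;rep()
import pickle
s=arm.state();c=cams.get_calibration('wrist');im=cams.capture('wrist');cv2.imwrite('pics/w4.png',im[:,:,::-1]);pickle.dump((c,s),open('w4.pkl','wb'))
u,v=proj(c,[.4986,-.1897,.12])[0].astype(int);print(u-65,v-60)
cv2.imwrite('pics/w4k.png',cv2.resize(im[v-60:v+40,u-65:u+65,::-1],None,fx=6,fy=6,interpolation=cv2.INTER_NEAREST))
"
```

```text
t: 9.9
tool_pos: [0.4987, -0.1914, 0.1046]
orientation: [0.709, -0.001, 0.001, -0.705]
force: [-0.1, -0.1, 1.2]
grip_width: 0.0815
t: 10.4
tool_pos: [0.4983, -0.1911, 0.2063]
orientation: [0.709, -0.002, 0.0, -0.706]
force: [-0.4, -0.7, 0.5]
grip_width: 0.0941
q [ 0.32  0.46 -0.02  1.84  0.02  0.84  1.86] head 89.8 to axis (tool) [0.0008 0.0958 0.0015] level (10deg) [ 0.025  0.    -0.016] F [-0.4 -0.7  0.5] [ 0.04 -0.07 -0.  ] 0.0940987763522428
259 144
```

View pics/w4k.png

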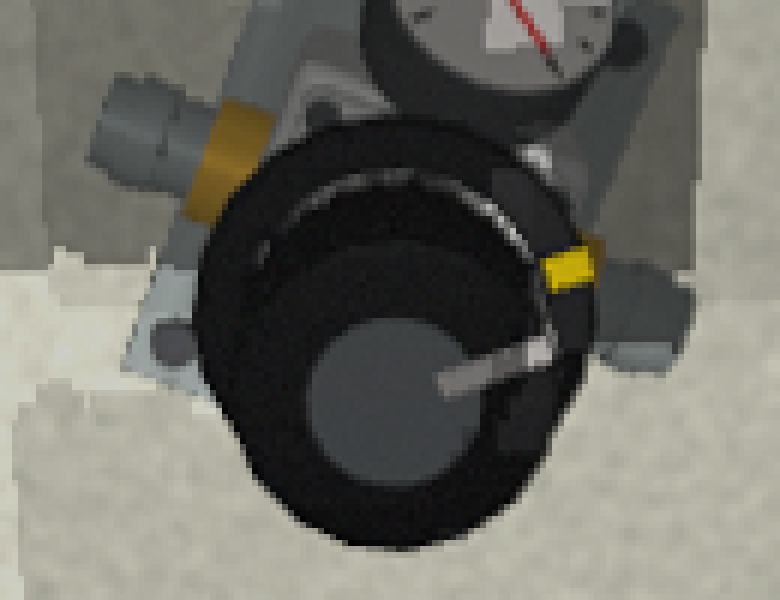

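Run:
```python
from h import *
import pickle
c,s=pickle.load(open("w4.pkl","rb"))
f=lambda x,y:[259+x/6-.5,144+y/6-.5]
k=onz(c,[f(395,403)],.137)[0]
L=onz(c,[f(438,386),f(552,350)],.137)
M=onz(c,[f(569,269)],.097)
d=L-k;print(k,"line",np.degrees(np.arctan2(d[:,1],d[:,0])),np.hypot(d[:,0],d[:,1]))
d=L[1]-L[0];print("dir",np.degrees(np.arctan2(d[1],d[0])))
d=M-k;print("mark",np.degrees(np.arctan2(d[:,1],d[:,0])),np.hypot(d[:,0],d[:,1]))
# ring centre from outline points (fit circle at z=.097)
P=onz(c,[f(198,300),f(215,220),f(260,160),f(330,125),f(400,115),f(470,122),f(545,175),f(597,300)],.097)[:,:2]
A=np.c_[2*P,np.ones(len(P))];x=np.linalg.lstsq(A,(P**2).sum(1),rcond=None)[0];r=np.sqrt(x[2]+x[0]**2+x[1]**2)
d=M[0,:2]-x[:2];print("ring",x[:2],r,"mark about ring",np.degrees(np.arctan2(d[1],d[0])))
cv2.imwrite("pics/top4.png",cams.capture("top")[:,:,::-1])
```

```text
[ 0.49887848 -0.18977407  0.137     ] line [112.51461378 109.47224752] [0.00637075 0.02265849]
dir 108.28364896734067
mark [107.30784269] [0.02843027]
ring [ 0.49701168 -0.18951192] 0.03140915677859554 mark about ring 103.7775089949423
```

The line reads about 109° and the mark about 107°. My rough ring fit disagrees (104°), so I take one more look from nearly straight above.

```bash
python3 -m crank '[{"gripper":0.094,"tx":0.02,"ty":-0.03,"tz":0,"ax":0,"ay":0,"az":0},{"gripper":0.094,"tx":0.04,"ty":0,"tz":0,"ax":0,"ay":0,"az":0},{"gripper":0.094,"tx":0.01,"ty":0,"tz":0,"ax":0,"ay":0,"az":0},{"gripper":0.094,"tx":0,"ty":0,"tz":0,"ax":0,"ay":0,"az":0}]' 40; python3 -c "
from h import *;rep()
import pickle
s=arm.state();c=cams.get_calibration('wrist');im=cams.capture('wrist');cv2.imwrite('pics/w5.png',im[:,:,::-1]);pickle.dump((c,s),open('w5.pkl','wb'))
u,v=proj(c,[.4986,-.1897,.12])[0].astype(int);print(u-65,v-50)
cv2.imwrite('pics/w5k.png',cv2.resize(im[v-50:v+50,u-65:u+65,::-1],None,fx=6,fy=6,interpolation=cv2.INTER_NEAREST))
"
```

```text
t: 11.0
tool_pos: [0.5627, -0.1897, 0.2266]
orientation: [-0.707, 0.009, 0.006, 0.707]
force: [0.7, -0.8, 0.2]
grip_width: 0.0938
q [ 0.28  0.54 -0.01  1.63  0.01  1.    1.83] head 89.75 to axis (tool) [-0.0613  0.1175 -0.0007] level (10deg) [-0.005  0.    -0.126] F [ 0.7 -0.8  0.2] [ 0.02  0.05 -0.01] 0.09378138623901452
257 79
```

View pics/w5k.png

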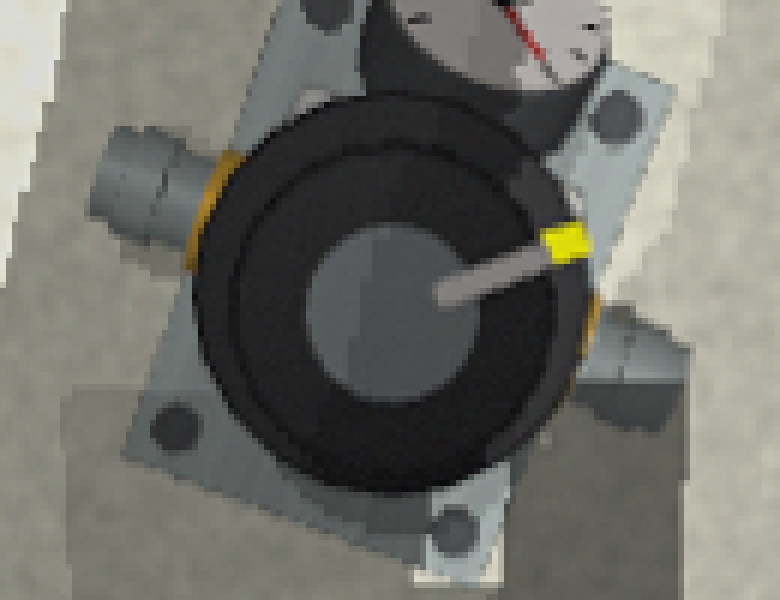

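View pics/top4.png

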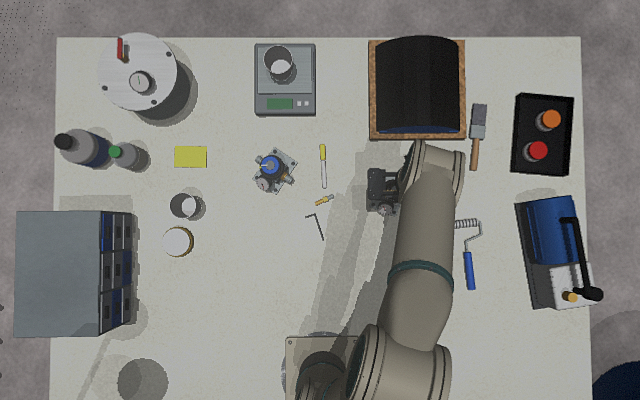

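Run:
```python
from h import *
import pickle
c,s=pickle.load(open("w5.pkl","rb"))
X0,Y0=257,79
f=lambda x,y:[X0+x/6-.5,Y0+y/6-.5]
a=cv2.imread("pics/w5.png");g=cv2.cvtColor(a,cv2.COLOR_BGR2GRAY).astype(float);h=cv2.cvtColor(a,cv2.COLOR_BGR2HSV)
m=(h[...,0]>22)&(h[...,0]<33)&(h[...,1]>130)&(h[...,2]>90);m[:Y0+35]=0;m[Y0+46:]=0;m[:,:X0+88]=0;m[:,X0+101:]=0
yy,xx=np.nonzero(m);M=onz(c,[[xx.mean(),yy.mean()]],.097)[0,:2];print(len(xx))
# ring edge: per-direction first pixel beyond where gray>70, subpixel
cu,cv_=f(392.5,292);E=[]
for t in np.radians(np.r_[100:150:4,180:196:4,205:240:4,120:121]):
    for r in np.arange(28,40,.25):
        u,v=cu+r*np.cos(t),cv_-r*np.sin(t)
        if cv2.getRectSubPix(g.astype(np.float32),(1,1),(u,v))[0,0]>75: E.append((u,v,r,np.degrees(t)));break
E=np.array(E);print(np.c_[E[:,3],E[:,2]].T.round(1))
k=onz(c,[f(393,313)],.137)[0]
L=onz(c,[f(440,295),f(550,256)],.137);d=L[1]-L[0];d2=L[1]-k
print("hub",k,"line",np.degrees(np.arctan2(d[1],d[0])),np.degrees(np.arctan2(d2[1],d2[0])))
d=M-k[:2];print("mark about hub",np.degrees(np.arctan2(d[1],d[0])),np.hypot(*d))
for P in(onz(c,E[:,:2],.097)[:,:2],onz(c,[f(193,292),f(592,292),f(392,92),f(392,493)],.097)[:,:2]):
    x=np.linalg.lstsq(np.c_[2*P,np.ones(len(P))],(P**2).sum(1),rcond=None)[0];r=np.sqrt(x[2]+x[0]**2+x[1]**2)
    d=M-x[:2];print("ring",x[:2],r,np.degrees(np.arctan2(d[1],d[0])))
```

```text
42
[[100.  104.  108.  112.  116.  120.  124.  128.  132.  136.  140.  144.
  148.  180.  184.  188.  192.  205.  209.  213.  217.  221.  225.  229.
  233.  237.  120. ]
 [ 33.5  33.8  33.8  33.5  33.2  33.5  33.5  33.8  33.5  33.5  33.5  33.8
   33.5  33.5  33.5  33.2  33.5  33.5  33.5  33.8  34.   34.   33.8  34.
   34.2  35.   33.5]]
hub [ 0.49855522 -0.1896928   0.137     ] line 108.98166294127317 109.39895108468463
mark about hub 107.38852600248667 0.02855662694734914
ring [ 0.49886895 -0.18969165] 0.03202131333018399 107.98794148685273
ring [ 0.49847073 -0.18983778] 0.03149523937867342 107.14080304494478
```

```bash
python3 -c "
from station import arm
print(arm.finish_job())"
```

```text
the job is handed in; nothing more can be done
None
```

The vacuum regulator is set to the notch nearest the yellow mark and locked. I handed the job in at about 11 s with the gripper open and clear of everything.

- **Unlock and turn:** I pulled the black knob up about 6 mm, and the orange band showed below it. I then turned it 132° counter-clockwise, which is 11 notches.
- **Lock:** I pushed it down until it was home. The fingers were back at their starting height to within 0.5 mm, a 33 N push moved the knob no further, and the orange band was gone.
- **Setting:** Seen from nearly overhead, the line stands at about 109.3° and the mark at about 107.5°. They are about 2° apart, within the 6° half step.
- **Checks that disagreed:** My estimates of how far the mark stood from the line's start ran from 127° to 132°. Two hand-read checks put the line further past the mark, at 4° and 5.5°. The sharper overhead fit, with the ring's radius coming out right at 32.0 mm, settled it at about 2°. All readings were above 126°, so all favoured this notch.
- **Other things on the bench:** In the last overhead picture, taken after letting go, the loose things I could see had not moved. The arm passed only over clear space.

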